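# Load the inspection hood by feel

## Task

Lift the lidded pot by its handle off the little stand and set it down, without dropping it, upright in the blue tray of the sled. Then, with the pot let go, push the sled by its orange plate into the grey hood until you feel the stop hidden inside, fully home against it but gently, without ramming the stop, and leave it there. Do not disturb the blue cup or the bushings standing near.

Things in the scene. Friction and masses are not known exactly. Their poses are not given: they have to be found in the camera images.
- hood: Fixed track on an aluminium base plate, with a grey hood over its far part. Origin: under the middle of the hood's mouth, on the table; +y runs along the track into the hood, z up. The base is 125 wide (x), 8 thick, from y = -370 to +280 mm; its two rails, 100 apart, stand 14 above it. The hood covers y = 0 to 280, is 137 wide, 126 high, closed except for its mouth.
- mouth (a point): Middle of the hood's mouth (125 wide, open up to 120 above the table), on the base plate 8 mm above the table; axes as the hood's. Inside, hidden by roof and walls, is a sprung stop. How deep it stands differs each time: its face is 120 to 205 mm behind the mouth.
- sled: Loose sled (about 0.35 kg) on the base between the rails, 2 mm play each side. Origin: underside, centre of its blue tray; +y leads into the hood. Tray 96 (x) by 110 (y), inside 88 by 100, lips 13 high; front wall (face at y = +55, meets the stop) 30 high. A tail runs back to an upright orange push plate 70 wide, 8 thick, 70 high, rear face at y = -225.
- push_face (a point): Middle of the rear face of the sled's orange push plate, 45 mm above the sled's underside; push here along the sled's +y. It stays at least 75 mm outside the mouth when home.
- tray_floor (a point): Centre of the floor of the sled's tray, where the pot is to stand.
- stand: Fixed little stand, 70 mm square foot, round rubber top of radius 34 at height 60 mm; the pot starts on it. Origin: centre of its underside.
- pot: Lidded grey-green parts pot of about 0.35 kg, radius 29, lid top 46 above its underside, with a rigid steel arch handle across the lid. Origin: centre of its underside, z up; the handle's bar runs along the pot's x.
- pot_handle (a point): Middle of the pot's handle bar, 82.5 mm above its underside: the bar is 50 long (pot's x), 10 wide (pot's y, the way to close the fingers), 9 high; the gap between lid and bar is 32 high.
- pin (a joint): Contact pin in the face of the hidden stop, m: 0 = untouched, 0.006 = pressed flush, which is when the sled's front wall lies against the stop. Its spring is very weak (0.5 N).
- stop (a joint): How far the hidden stop is pushed back against its spring, m: 0 = not loaded; 2 N for each mm; it is spoiled beyond 0.014 (28 N).
- cup: Bystander: loose open blue plastic cup, radius 36, height 85 mm. Origin: centre of its underside.
- bushing_big: Bystander: loose steel bushing, outer radius 32, height 40 mm, upright on the yellow board (4 mm thick). Origin: centre of its underside.
- bushing_small: Bystander: loose brass bushing, outer radius 20, height 30 mm, upright on the table. Origin: centre of its underside.
Not all that is in view belongs to the job. Of the things like the pot, leave any that is brown, red or turquoise; of the rest the larger one is meant.

How it is judged:
By the outcome, as a careful person would: the job done as asked, in the order asked, and still so for the second after the job is handed in, with the robot touching nothing.
It also fails if it takes over 58 s, if anything falls off the work surface, if the arm or the gripper's body presses on something with over 40 N, if the wrist force passes 120 N, or if a joint passes its speed limit or range.

## Robot

A 6-joint arm with a two-finger parallel gripper is mounted at the origin on the work surface. World frame = base frame: x ahead of the robot, y to its left, z up, the work surface at z = 0. Lengths are in m, angles in rad, forces in N, time in s.
With the tool pointing down it reaches from about 0.35 to 0.975 m from the base axis. Payload 4.9 kg.
Tool frame: the origin (TCP) lies at the very end of the fingers, on their centre line; the grasp point (between the pads) lies 19 mm behind it; z points along the fingers, y is the line along which they close (so a half turn about z gives the same grasp; the last joint's range is limited). The gripper opens to 85 mm and grips with 20 to 120 N. Pads are 22 mm wide; open, the fingers measure 114 mm over their backs; the gripper's body (76 mm by 85 mm) begins 54 mm behind the grasp point. The pads swing forward as they close: fully open they stand 13 mm farther back than shut.
Start: joints at [1.216, 0.053, 1.613, -0, 1.476, -0.119], TCP at [0.146, 0.608, 0.231] pointing down, gripper open.
Joint ranges: [-3.01, 3.01], [-1.01, 2.22], [0.06, 2.58], [-1.02, 4.17], [0.09, 2.62], [-3.14, 3.14]. Speed limits (rad/s): [2.57, 2.57, 3.14, 3.14, 3.14, 3.14].

## Interface

Orientations are given as a unit quaternion [w, x, y, z].
In Python, from plant import manip gives the robot as it stands.
- The arm moves only by the shell command python3 -m pendant 'ROWS'. ROWS is JSON, a list of rows, each a list of 3 entries, a list of its own where there are three numbers: the opening, from 0 (shut) to 1 (fully open), then the shift along the tool's x, y, z in units of 12 cm (1.0 is 12 cm), then the turn about the tool's z in units of pi rad (1.0 is pi rad). In form: [[gripper, [dx, dy, dz], roll], ...]. A call has 1 to 10 rows; each row is the pose to reach, as a shift and turn from the pose commanded when the call began, along the tool's axes at that moment, turning the shorter way round; what a row does not reach only later rows make up. A row lasts 1/10 s, in which the tool goes at most 50 mm and 8.59 degrees, less where a joint would pass 70% of its speed; a pose out of reach is approached as far as the arm can. A call with a number of a shift or a turn outside -1 to 1 is refused whole. A call with a gripper value outside its range is refused whole. The fingers move at their own pace and stop on an object; the grip force is fixed at half the most. Time passes only in rows, so rows that repeat a pose let the fingers close. It gives the time, the measured TCP pose, the force, the opening and the grip force at its end, in the units of the state.
- manip.state(): the state, without advancing time (a new reading comes with each control period).
- manip.grab_frame(name): name is "side" or "top"; returns a dict with "img" (480x640x3 uint8, red, green, blue), "fx", "fy", "cx", "cy" (pixels), "eye" and "rotation" of the camera in the world. Camera axes: x right, y down, z forward; pixel columns grow to the right and rows downward; lengths in m; the calibration is good to about 2 mm. A picture is of the moment at which its call begins. There is no depth.
- manip.job_done(): hands the job in; it is judged then, once.
The state is a dict: "time": time; "joint_pos": joint angles; "joint_vel": joint speeds; "joint_efforts": joint torques, N m; "tool_pos": TCP position; "tool_rot": TCP orientation; "contact_force": force on the tool from outside, world axes, zero at the start; "ft_torque": the same for the moment, N m; "gripper_width": opening from 0.0 (shut) to 1.0 (fully open); "grasp_force": force on a finger pad.
Only numpy, scipy, OpenCV 4.12 (cv2) and the standard library are available. Lean on these libraries where they do the work, as an engineer would, in place of code of your own. Each camera call takes 0.05 s, during which the arm holds its last target. There are 200 camera calls.

## Working session

There is one attempt and no reset: what is moved stays moved. The work goes in short steps, Python scripts to look and compute and a shell command to move; the robot and the scene stay as the last step left them, time stands still between calls to the robot, and variables do not carry over. Pictures are saved under pics/ and viewed, at most 10 in all, crops included, and the job is handed in when it is done.

```bash
mkdir -p pics; ls
cat > h.py <<'E'
import numpy as np,cv2
from plant import manip
def grab(n,save=None):
    f=manip.grab_frame(n)
    if save: cv2.imwrite('pics/'+save,cv2.cvtColor(f['img'],cv2.COLOR_RGB2BGR))
    return f
def ray(f,u,v):
    d=np.array([(u-f['cx'])/f['fx'],(v-f['cy'])/f['fy'],1.]); return np.array(f['eye']),np.array(f['rotation'])@d
def onz(f,u,v,z):
    e,d=ray(f,u,v); return e+d*(z-e[2])/d[2]
def proj(f,p):
    c=np.array(f['rotation']).T@(np.array(p)-np.array(f['eye'])); return np.array([f['fx']*c[0]/c[2]+f['cx'],f['fy']*c[1]/c[2]+f['cy']])
E
python3 - <<'E'
from h import *
for n in('top','side'):
    f=grab(n,n+'0.png'); print(n,f['eye'],np.round(f['rotation'],3).tolist(),f['fx'],f['cx'],f['cy'])
s=manip.state();print(s)
E
```

```text
pics
top [0.53588681 0.0531577  0.99322572] [0.042, -0.7, 0.712, -0.021] 487.50165583071964 321.95799037692353 243.18788969124734
side [0.55783357 0.64213286 0.79516769] [0.016, -0.036, 0.939, -0.34] 454.7923624115723 327.35011850846684 241.6955239031804
{'time': 0.1, 'joint_pos': array([ 1.21601865e+00,  5.32769548e-02,  1.61419594e+00, -6.13817046e-06,
        1.47593704e+00, -1.19025504e-01]), 'joint_vel': array([-1.33410129e-04, -1.38536053e-03, -3.93414533e-03,  1.69822212e-03,
        1.93264493e-05, -2.93553505e-04]), 'joint_efforts': array([ 6.84257157e-04, -3.94904423e+01, -3.71360779e+01, -1.08426002e-04,
        3.92949645e-03, -7.56653833e-06]), 'tool_pos': array([0.14580383, 0.60717617, 0.23017109]), 'tool_rot': array([-2.10281450e-04,  1.17602959e-01,  9.93060279e-01, -8.83981435e-04]), 'contact_force': array([ 0.55906112,  0.03364124, -1.26314354]), 'ft_torque': array([ 0.01753861, -0.03035017, -0.03145787]), 'grasp_force': 0.0, 'gripper_width': 0.9966532523053209}
```

Run:
```python
s=open('h.py').read()
s=s.replace("    if save:","    w,x,y,z=f['rotation'];f['rotation']=Rotation.from_quat([x,y,z,w]).as_matrix()\n    if save:").replace("import numpy as np,cv2","import numpy as np,cv2\nfrom scipy.spatial.transform import Rotation")
open('h.py','w').write(s)
```

```text
(no output)
```

View pics/top0.png

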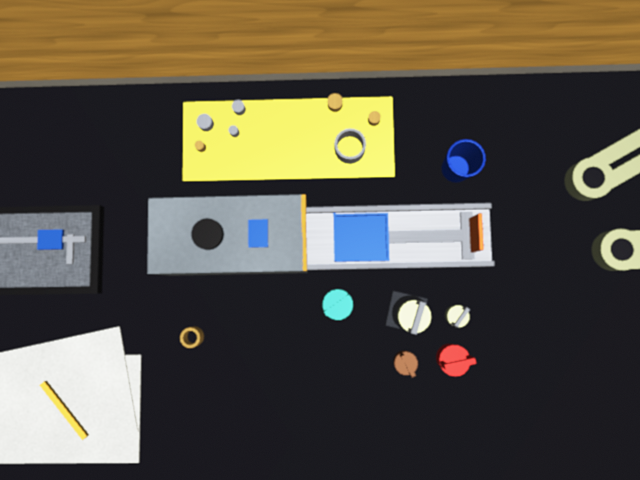

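View pics/side0.png

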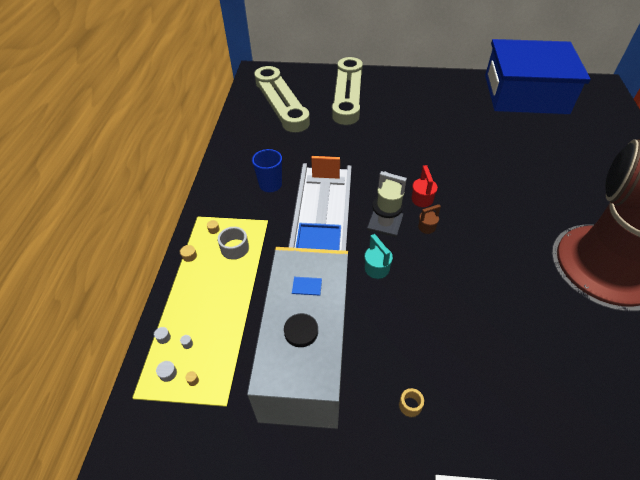

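Candidates like the pot (top view): turquoise (338,305), grey-green large on the dark stand (414,316), grey-green small (459,316), brown (406,363), red (455,361). The grey-green large one on the stand is the choice. Crop check and measurement follow.

```bash
cat > m.py <<'E'
from h import *
t=grab('top');s=grab('side')
a=t['img'][275:355,375:485];b=s['img'][160:240,360:450]
o=np.hstack([cv2.resize(a,None,fx=4,fy=4,interpolation=2),cv2.resize(b,None,fx=4,fy=4,interpolation=2)])
cv2.imwrite('pics/crop.png',o[:,:,::-1]); print(o.shape)
def blob(f,lo,hi,box,nm,zs):
    x0,y0,x1,y1=box;h=cv2.cvtColor(f['img'],cv2.COLOR_RGB2HSV)[y0:y1,x0:x1]
    m=cv2.inRange(h,lo,hi);n,l,st,c=cv2.connectedComponentsWithStats(m)
    k=1+np.argmax(st[1:,4]);cn=max(cv2.findContours((l==k).astype('uint8'),0,2)[0],key=cv2.contourArea)
    r=cv2.minAreaRect(cn);bp=cv2.boxPoints(r)+[x0,y0];print(nm,'area',st[k,4],'px',np.round(bp,1).tolist())
    for z in zs: print('  z',z,np.round([onz(f,*p,z)[:2] for p in bp],4).tolist(),'c',np.round(onz(f,*bp.mean(0),z)[:2],4))
    return l==k
blob(t,(0,0,110),(180,75,190),(395,295,435,337),'bar?',[.147])
blob(t,(100,120,100),(125,255,255),(310,205,395,270),'tray',[.012])
blob(t,(5,150,80),(18,255,255),(455,205,490,260),'plate',[.078])
blob(t,(15,150,120),(30,255,255),(295,190,310,275),'mouthstrip',[.126])
blob(s,(5,150,80),(18,255,255),(305,150,345,185),'plate side',[.078])
print(t['img'][316-15:316+16:3,416].tolist(),t['img'][316,400:430:2].tolist())
E
python3 m.py
```

```text
(320, 800, 3)
bar? area 83 px [[407.0, 331.0], [419.7, 299.8], [432.4, 305.0], [419.7, 336.2]]
  z 0.147 [[0.4596, -0.0653], [0.5121, -0.0886], [0.5029, -0.11], [0.4505, -0.0866]] c [ 0.4812 -0.0876]
tray area 2530 px [[334.0, 260.0], [334.0, 213.0], [388.0, 213.0], [388.0, 260.0]]
  z 0.012 [[0.5905, 0.0577], [0.6861, 0.056], [0.6839, -0.0533], [0.5886, -0.0507]] c [0.6371 0.0023]
plate area 359 px [[469.6, 214.4], [480.6, 213.9], [482.3, 249.7], [471.3, 250.2]]
  z 0.078 [[0.6682, -0.1988], [0.6687, -0.2193], [0.6014, -0.2195], [0.6008, -0.199]] c [ 0.6346 -0.2091]
mouthstrip area 207 px [[301.6, 194.0], [305.0, 194.0], [306.0, 270.0], [302.6, 270.0]]
  z 0.126 [[0.7044, 0.1135], [0.7044, 0.1074], [0.5672, 0.1073], [0.5672, 0.1134]] c [0.6353 0.1104]
plate side area 585 px [[311.0, 156.0], [339.0, 156.0], [339.0, 177.0], [311.0, 177.0]]
  z 0.078 [[0.6709, -0.2221], [0.6028, -0.227], [0.5981, -0.1516], [0.6631, -0.1468]] c [ 0.6336 -0.186 ]
[[195, 198, 159], [227, 230, 186], [248, 250, 223], [221, 225, 183], [179, 182, 161], [163, 167, 172], [183, 189, 197], [190, 195, 203], [189, 194, 202], [186, 191, 200], [198, 203, 206]] [[250, 251, 231], [247, 248, 228], [247, 248, 228], [247, 248, 228], [247, 248, 228], [247, 248, 227], [248, 249, 229], [237, 238, 199], [163, 167, 172], [190, 195, 204], [191, 196, 202], [241, 243, 221], [247, 248, 227], [247, 248, 226], [248, 249, 229]]
```

View pics/crop.png

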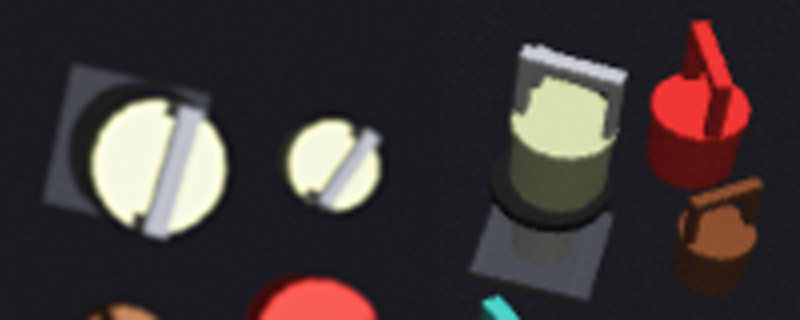

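The crop shows the large grey-green pot on the stand, with its bar from about px (423,302) to (414,334) in the top view; the small look-alike is to its right. Now the bar precisely, from both views.

Run:
```python
from h import *
t=grab('top');s=grab('side')
def bar(f,box,lo):
    x0,y0,x1,y1=box;i=f['img'][y0:y1,x0:x1].astype(int)
    m=((i[...,2]>i[...,0]+4)&(i[...,0]>lo)).astype('uint8')
    n,l,st,c=cv2.connectedComponentsWithStats(m);k=1+np.argmax(st[1:,4])
    cn=max(cv2.findContours((l==k).astype('uint8'),0,1)[0],key=cv2.contourArea)
    bp=cv2.boxPoints(cv2.minAreaRect(cn))+[x0,y0];print(st[k,4],np.round(bp,1).tolist());return c[k]+[x0,y0],bp
for f,b in((t,(400,290,440,345)),(s,(375,165,410,200))):
    c,bp=bar(f,b,150 if f is t else 130)
    q=[onz(f,*p,.147)[:2] for p in bp];d=[q[1]-q[0],q[2]-q[1]];d.sort(key=np.linalg.norm)
    print('c',c,np.round(onz(f,*c,.147),4),'sizes',[round(np.linalg.norm(x),4) for x in d],'angle from x',np.degrees(np.arctan2(d[1][1],d[1][0])))
R=Rotation.from_quat(np.roll(manip.state()['tool_rot'],-1)).as_matrix();print(R.round(3))
```

```text
153 [[410.8, 332.1], [419.6, 301.3], [424.6, 302.8], [415.8, 333.5]]
c [417.74509804 317.44444444] [ 0.4822 -0.0843  0.147 ] sizes [np.float64(0.0089), np.float64(0.0545)] angle from x -17.79822201092105
93 [[379.8, 173.7], [380.8, 170.2], [406.2, 177.5], [405.2, 180.9]]
c [392.80645161 175.50537634] [ 0.4813 -0.0882  0.147 ] sizes [np.float64(0.0113), np.float64(0.0565)] angle from x 160.36494944855139
[[-0.972  0.234 -0.   ]
 [ 0.234  0.972 -0.001]
 [ 0.    -0.001 -1.   ]]
```

```bash
P="python3 -m pendant"
python3 -m pendant '[[0.6,[-0.41,-0.5,0],0],[0.6,[-0.82,-1,0],0],[0.6,[-0.82,-1,0],0]]'
python3 -m pendant '[[0.6,[-0.41,-0.5,0],0],[0.6,[-0.82,-1,0],0],[0.6,[-0.82,-1,0],0]]'
python3 -m pendant '[[0.6,[-0.41,-0.5,0],0],[0.6,[-0.82,-1,0],0],[0.6,[-0.82,-1,0],0]]'
python3 -m pendant '[[0.6,[-0.41,-0.5,0],0],[0.6,[-0.82,-1,0],0],[0.6,[-0.82,-1,0],0]]'
python3 -m pendant '[[0.6,[-0.4,-0.48,0],0.025],[0.6,[-0.8,-0.96,0],0.025],[0.6,[-0.8,-0.96,0],0.025],[0.6,[-0.8,-0.96,0],0.025],[0.6,[-0.8,-0.96,0],0.025]]'
python3 - <<'E'
from h import *
s=manip.state();print(s['joint_pos'].round(3))
R=Rotation.from_quat(np.roll(s['tool_rot'],-1)).as_matrix();print(R.round(3))
d=np.array([.482,-.0855,.121])-s['tool_pos'];print(d,R.T@d/.12)
E
```

```text
time: 0.6
tool_pos: [0.2117, 0.4713, 0.231]
tool_rot: [0.0, 0.117, 0.993, -0.0]
contact_force: [1.0, -0.5, 1.1]
gripper_width: 0.596
grasp_force: 0.0
time: 0.9
tool_pos: [0.2771, 0.336, 0.2314]
tool_rot: [0.0, 0.117, 0.993, 0.0]
contact_force: [1.1, -0.1, 0.9]
gripper_width: 0.605
grasp_force: 0.0
time: 1.2
tool_pos: [0.3425, 0.2009, 0.2316]
tool_rot: [0.001, 0.117, 0.993, 0.0]
contact_force: [1.3, -0.4, -0.5]
gripper_width: 0.598
grasp_force: 0.0
time: 1.5
tool_pos: [0.408, 0.0656, 0.2317]
tool_rot: [0.001, 0.118, 0.993, 0.0]
contact_force: [1.1, 1.5, -0.7]
gripper_width: 0.598
grasp_force: 0.0
time: 2.0
tool_pos: [0.4739, -0.0676, 0.231]
tool_rot: [-0.001, 0.158, 0.987, 0.0]
contact_force: [-0.6, 0.7, 0.1]
gripper_width: 0.602
grasp_force: 0.0
[-0.298 -0.308  1.942  0.     1.509 -1.552]
[[-0.95   0.311 -0.001]
 [ 0.311  0.95   0.001]
 [ 0.001  0.    -1.   ]]
[ 0.00807    -0.01789062 -0.10999167] [-0.11147041 -0.12105876  0.9164167 ]
```

```bash
python3 -m pendant '[[0.6,[-0.11,-0.12,0],0],[0.6,[-0.11,-0.12,0.2],0],[0.6,[-0.11,-0.12,0.4],0],[0.6,[-0.11,-0.12,0.4],0]]'
python3 - <<'E'
from h import *
t=grab('top');s=grab('side')
a=t['img'][265:365,355:475];b=s['img'][120:220,340:460]
o=np.hstack([cv2.resize(x,None,fx=3.3,fy=3.3,interpolation=2) for x in(a,b)])
cv2.imwrite('pics/c2.png',o[:,:,::-1])
E
```

```text
time: 2.4
tool_pos: [0.4795, -0.0824, 0.1796]
tool_rot: [-0.003, 0.156, 0.988, 0.001]
contact_force: [-0.3, 0.5, -0.5]
gripper_width: 0.599
grasp_force: 0.0
```

View pics/c2.png

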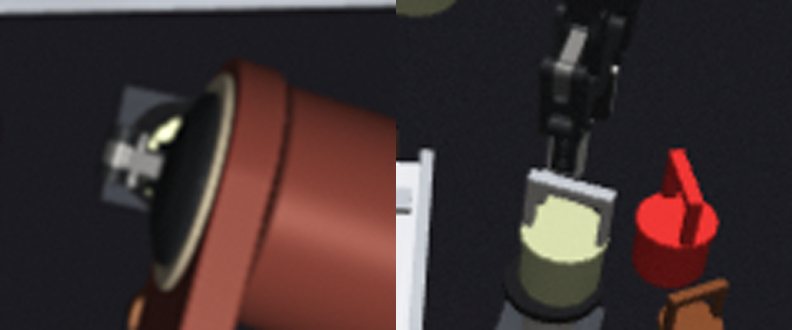

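The gripper hangs above the arch, its fingertip at crop px (567,170), close to the bar middle at (570,185). Descend and grip.

```bash
python3 -m pendant '[[0.6,[-0.01,-0.02,0.15],0],[0.6,[-0.01,-0.02,0.3],0],[0.6,[-0.01,-0.02,0.4],0],[0.6,[-0.01,-0.02,0.48],0],[0.6,[-0.01,-0.02,0.48],0],[0.6,[-0.01,-0.02,0.48],0]]'
python3 -m pendant '[[0.3,[0,0,0],0],[0,[0,0,0],0],[0,[0,0,0],0],[0,[0,0,0],0],[0,[0,0,0],0],[0,[0,0,0],0],[0,[0,0,0],0],[0,[0,0,0],0]]'
```

```text
time: 3.1
tool_pos: [0.4829, -0.0872, 0.1264]
tool_rot: [0.0, 0.156, 0.988, -0.0]
contact_force: [0.5, 0.9, -0.1]
gripper_width: 0.601
grasp_force: 0.0
time: 3.9
tool_pos: [0.483, -0.0871, 0.1264]
tool_rot: [0.001, 0.157, 0.988, 0.0]
contact_force: [0.3, 2.5, 6.0]
gripper_width: 0.096
grasp_force: 59.1
```

```bash
python3 -m pendant '[[0,[0,0,-0.05],0],[0,[0,0,-0.15],0],[0,[0,0,-0.3],0],[0,[0,0,-0.4],0],[0,[0,0,-0.4],0],[0,[0,0,-0.4],0]]'
python3 - <<'E'
from h import *
s=manip.state();R=Rotation.from_quat(np.roll(s['tool_rot'],-1)).as_matrix()
d=np.array([.636,.003,s['tool_pos'][2]])-s['tool_pos'];print(d,R.T@d/.12,s['gripper_width'],s['grasp_force'])
f=grab('side','s3.png')
E
```

```text
time: 4.5
tool_pos: [0.4823, -0.0873, 0.1736]
tool_rot: [-0.0, 0.157, 0.988, -0.0]
contact_force: [0.7, -0.3, -3.6]
gripper_width: 0.103
grasp_force: 58.7
[0.15368812 0.09025085 0.        ] [-9.85346980e-01  1.11131077e+00 -2.41369969e-04] 0.10279260013343168 58.65099370479584
```

View pics/s3.png

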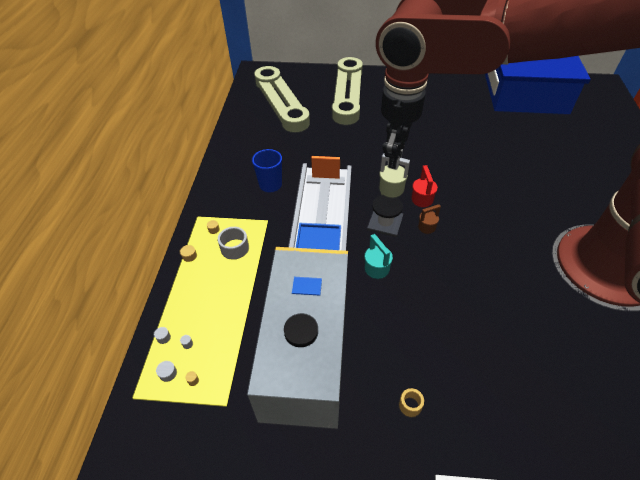

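The pot is held and clear of the stand (392,178). Carry it over the tray.

```bash
python3 -m pendant '[[0,[-0.07,0.08,0],0],[0,[-0.17,0.19,0],0],[0,[-0.29,0.33,0],0],[0,[-0.4,0.45,0],0],[0,[-0.46,0.53,0],0],[0,[-0.49,0.56,0],0]]'
python3 -m pendant '[[0,[-0.07,0.08,0],0],[0,[-0.17,0.19,0],0],[0,[-0.29,0.33,0],0],[0,[-0.4,0.45,0],0],[0,[-0.46,0.53,0],0],[0,[-0.49,0.55,0],0],[0,[-0.49,0.55,0],0],[0,[-0.49,0.55,0],0]]'
python3 - <<'E'
from h import *
t=grab('top');s=grab('side')
a=t['img'][165:295,300:440];b=s['img'][150:280,250:390]
o=np.hstack([cv2.resize(x,None,fx=2.8,fy=2.8,interpolation=2) for x in(a,b)])
cv2.imwrite('pics/c4.png',o[:,:,::-1])
E
```

```text
time: 5.15
tool_pos: [0.5597, -0.0405, 0.1728]
tool_rot: [-0.001, 0.156, 0.988, 0.0]
contact_force: [-0.1, 1.0, -4.0]
gripper_width: 0.102
grasp_force: 58.6
time: 5.95
tool_pos: [0.635, 0.0028, 0.1735]
tool_rot: [-0.0, 0.157, 0.988, -0.0]
contact_force: [-0.7, 0.1, -3.3]
gripper_width: 0.099
grasp_force: 58.6
```

View pics/c4.png

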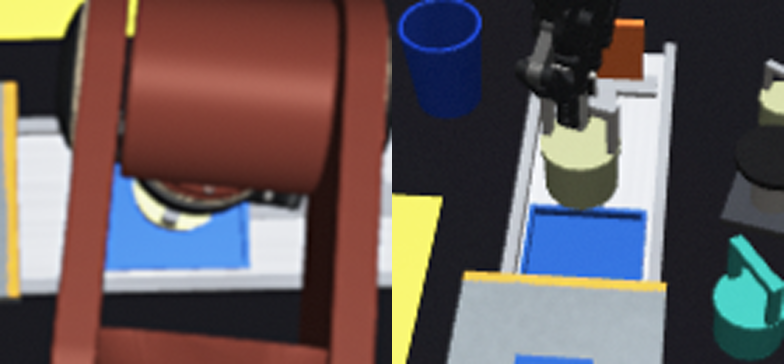

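The pot hangs upright above the tray. Lower it.

```bash
python3 -m pendant '[[0,[0,0,0.1],0],[0,[0,0,0.25],0],[0,[0,0,0.4],0],[0,[0,0,0.55],0],[0,[0,0,0.65],0],[0,[0,0,0.69],0],[0,[0,0,0.69],0],[0,[0,0,0.69],0]]'
python3 -m pendant '[[0,[0,0,0.02],0],[0,[0,0,0.04],0],[0,[0,0,0.055],0],[0,[0,0,0.055],0]]'
python3 -m pendant '[[0,[0,0,0.01],0],[0,[0,0,0.02],0],[0,[0,0,0.02],0]]'
```

```text
time: 6.85
tool_pos: [0.6361, 0.0031, 0.0916]
tool_rot: [0.001, 0.156, 0.988, 0.0]
contact_force: [-1.2, 0.9, -2.2]
gripper_width: 0.101
grasp_force: 58.6
time: 7.25
tool_pos: [0.6353, 0.0032, 0.084]
tool_rot: [-0.0, 0.157, 0.988, -0.0]
contact_force: [-0.7, -0.7, -3.0]
gripper_width: 0.096
grasp_force: 58.6
time: 7.55
tool_pos: [0.6354, 0.0031, 0.0817]
tool_rot: [-0.0, 0.157, 0.988, -0.0]
contact_force: [-0.4, -0.4, -3.8]
gripper_width: 0.103
grasp_force: 58.6
```

```bash
python3 -m pendant '[[0,[0,0,0.01],0],[0,[0,0,0.01],0]]'
python3 -m pendant '[[0,[0,0,0.01],0],[0,[0,0,0.01],0]]'
```

```text
time: 7.75
tool_pos: [0.6354, 0.0031, 0.0805]
tool_rot: [-0.0, 0.157, 0.988, -0.0]
contact_force: [-0.1, 0.7, -3.5]
gripper_width: 0.103
grasp_force: 58.6
time: 7.95
tool_pos: [0.6356, 0.0032, 0.0795]
tool_rot: [0.0, 0.156, 0.988, 0.0]
contact_force: [0.1, 0.4, -3.8]
gripper_width: 0.102
grasp_force: 58.7
```

```bash
python3 -m pendant '[[0,[0,0,0.01],0],[0,[0,0,0.01],0]]'
python3 -m pendant '[[0,[0,0,0.008],0],[0,[0,0,0.008],0]]'
```

```text
time: 8.15
tool_pos: [0.636, 0.0033, 0.0795]
tool_rot: [0.0, 0.156, 0.988, 0.0]
contact_force: [-1.1, 0.5, 2.5]
gripper_width: 0.097
grasp_force: 59.4
time: 8.35
tool_pos: [0.6363, 0.0032, 0.0795]
tool_rot: [0.001, 0.156, 0.988, 0.0]
contact_force: [-3.6, 0.8, 6.7]
gripper_width: 0.1
grasp_force: 60.0
```

Seated. Release and rise.

```bash
python3 -m pendant '[[0,[0,0,-0.008],0],[0.15,[0,0,-0.01],0],[0.3,[0,0,-0.01],0],[0.5,[0,0,-0.01],0],[0.5,[0,0,-0.01],0],[0.5,[0,0,-0.01],0]]'
python3 -m pendant '[[0.5,[0,0,-0.05],0],[0.5,[0,0,-0.15],0],[0.5,[0,0,-0.3],0],[0.5,[0,0,-0.5],0],[0.5,[0,0,-0.7],0],[0.5,[0,0,-0.9],0],[0.5,[0,0,-0.9],0]]'
python3 - <<'E'
from h import *
t=grab('top');s=grab('side')
a=t['img'][165:295,300:440];b=s['img'][150:280,250:390]
o=np.hstack([cv2.resize(x,None,fx=2.8,fy=2.8,interpolation=2) for x in(a,b)])
cv2.imwrite('pics/c5.png',o[:,:,::-1])
st=manip.state();R=Rotation.from_quat(np.roll(st['tool_rot'],-1)).as_matrix();print(st['tool_pos'],R.round(3),st['joint_pos'].round(2))
E
```

```text
time: 8.95
tool_pos: [0.6355, 0.0031, 0.0784]
tool_rot: [-0.0, 0.157, 0.988, -0.0]
contact_force: [0.0, -0.2, -0.1]
gripper_width: 0.498
grasp_force: 0.0
time: 9.65
tool_pos: [0.6386, 0.0029, 0.1938]
tool_rot: [0.005, 0.156, 0.988, 0.0]
contact_force: [0.7, -0.3, 0.9]
gripper_width: 0.501
grasp_force: 0.0
[0.63618665 0.00305911 0.18849882] [[-0.951  0.309  0.003]
 [ 0.309  0.951 -0.   ]
 [-0.003  0.001 -1.   ]] [-0.11  0.11  1.63 -0.    1.4  -1.37]
```

View pics/c5.png

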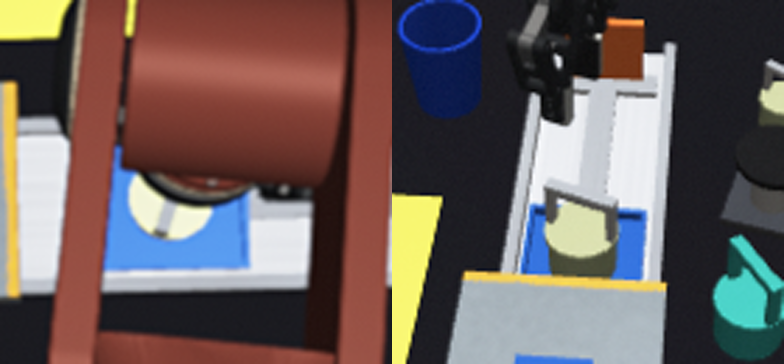

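The pot stands upright in the tray, on its own (crop px (580,245) side view). Move behind the push plate, with the fingers shut and turned so that tool x points along +y.

```bash
python3 -m pendant '[[0.3,[-0.11,-0.35,0],0],[0,[-0.227,-0.7,0],0],[0,[-0.227,-0.7,0],0]]'
python3 -m pendant '[[0,[-0.11,-0.35,0],0],[0,[-0.227,-0.7,0],0],[0,[-0.227,-0.7,0],0]]'
python3 -m pendant '[[0,[-0.11,-0.35,0],0.04],[0,[-0.227,-0.7,0],0.085],[0,[-0.227,-0.7,0],0.13],[0,[-0.227,-0.7,0],0.175],[0,[-0.227,-0.7,0],0.22],[0,[-0.227,-0.7,0],0.265],[0,[-0.227,-0.7,0],0.31],[0,[-0.227,-0.7,0],0.355],[0,[-0.227,-0.7,0],0.4],[0,[-0.227,-0.7,0],0.4]]'
python3 - <<'E'
from h import *
st=manip.state();R=Rotation.from_quat(np.roll(st['tool_rot'],-1)).as_matrix();print(st['tool_pos'],R.round(3))
d=np.array([.635,-.262,.045])-st['tool_pos'];print(R.T@d/.12)
E
```

```text
time: 10.05
tool_pos: [0.6344, -0.0893, 0.1849]
tool_rot: [-0.001, 0.159, 0.987, -0.001]
contact_force: [-0.1, -0.5, 0.7]
gripper_width: 0.007
grasp_force: 0.0
time: 10.35
tool_pos: [0.6344, -0.1773, 0.185]
tool_rot: [-0.001, 0.159, 0.987, -0.0]
contact_force: [0.9, -0.1, -0.8]
gripper_width: 0.0
grasp_force: 0.0
time: 11.35
tool_pos: [0.635, -0.2603, 0.1852]
tool_rot: [-0.001, 0.707, 0.707, -0.0]
contact_force: [-0.1, 0.4, 0.1]
gripper_width: -0.002
grasp_force: 0.0
[ 0.63496049 -0.26032486  0.18515519] [[-0.001  1.    -0.002]
 [ 1.     0.001  0.002]
 [ 0.002 -0.002 -1.   ]]
[-0.01577045  0.00253835  1.16793416]
```

```bash
python3 -m pendant '[[0,[-0.02,0,0.2],0],[0,[-0.02,0,0.5],0],[0,[-0.02,0,0.8],0],[0,[-0.02,0,0.8],0]]'
python3 -m pendant '[[0,[0,0,0.15],0],[0,[0,0,0.3],0],[0,[0,0,0.36],0],[0,[0,0,0.36],0],[0,[0,0,0.36],0]]'
python3 -m pendant '[[0,[0.03,0,0],0],[0,[0.07,0,0],0],[0,[0.11,0,0],0],[0,[0.14,0,0],0],[0,[0.16,0,0],0],[0,[0.16,0,0],0],[0,[0.16,0,0],0]]'
python3 - <<'E'
from h import *
t=grab('top','t6.png');s=grab('side')
E
```

```text
time: 11.75
tool_pos: [0.6309, -0.2611, 0.0827]
tool_rot: [-0.007, 0.706, 0.708, -0.002]
contact_force: [-0.5, 0.1, -1.4]
gripper_width: 0.004
grasp_force: 0.0
time: 12.25
tool_pos: [0.6357, -0.2644, 0.048]
tool_rot: [0.0, 0.707, 0.707, 0.0]
contact_force: [0.1, -0.4, 0.1]
gripper_width: -0.001
grasp_force: 0.0
time: 12.95
tool_pos: [0.6353, -0.245, 0.0474]
tool_rot: [0.0, 0.707, 0.707, -0.0]
contact_force: [0.2, -0.6, 0.6]
gripper_width: -0.002
grasp_force: 0.0
```

View pics/t6.png

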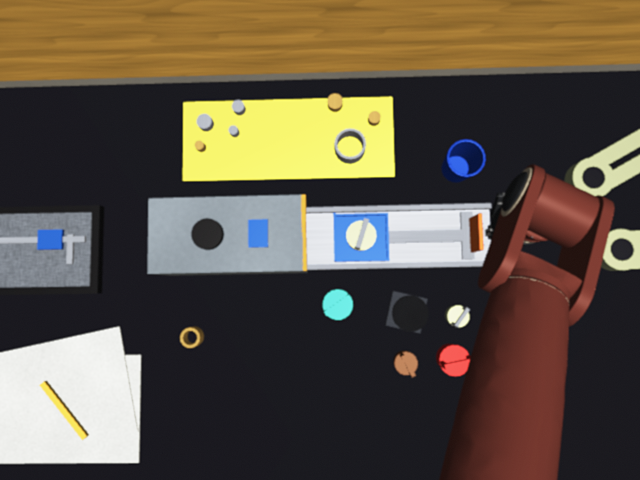

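The pot is at (361,235) centred in the tray, the finger is just behind the plate, and the bystanders are unmoved. Push slowly.

```bash
python3 -m pendant '[[0,[0.02,0,0],0],[0,[0.04,0,0],0],[0,[0.06,0,0],0],[0,[0.08,0,0],0],[0,[0.1,0,0],0],[0,[0.12,0,0],0],[0,[0.14,0,0],0],[0,[0.16,0,0],0],[0,[0.18,0,0],0],[0,[0.21,0,0],0]]'
python3 -m pendant '[[0,[0.03,0,0],0],[0,[0.07,0,0],0],[0,[0.11,0,0],0],[0,[0.15,0,0],0],[0,[0.19,0,0],0],[0,[0.23,0,0],0],[0,[0.27,0,0],0],[0,[0.31,0,0],0],[0,[0.35,0,0],0],[0,[0.39,0,0],0]]'
python3 -m pendant '[[0,[0.04,0,0],0],[0,[0.08,0,0],0],[0,[0.12,0,0],0],[0,[0.16,0,0],0],[0,[0.2,0,0],0],[0,[0.24,0,0],0],[0,[0.28,0,0],0],[0,[0.32,0,0],0],[0,[0.36,0,0],0],[0,[0.4,0,0],0]]'
python3 - <<'E'
from h import *
t=grab('top');f=t
h=cv2.cvtColor(t['img'],cv2.COLOR_RGB2HSV)[205:265,380:490]
m=cv2.inRange(h,(5,150,80),(18,255,255));ys,xs=np.nonzero(m);print('plate px',xs.min()+380,xs.max()+380,len(xs));print(onz(t,xs.max()+381,232,.078),onz(t,xs.max()+381,232,.078)[1]+.28)
E
```

```text
time: 14.05
tool_pos: [0.6353, -0.2198, 0.0474]
tool_rot: [0.0, 0.707, 0.707, -0.0]
contact_force: [-0.1, -3.6, -1.2]
gripper_width: -0.001
grasp_force: 1.9
time: 15.05
tool_pos: [0.6353, -0.1726, 0.0473]
tool_rot: [-0.0, 0.707, 0.707, -0.0]
contact_force: [-0.0, -4.0, -1.3]
gripper_width: -0.0
grasp_force: 1.9
time: 16.05
tool_pos: [0.6353, -0.1246, 0.0473]
tool_rot: [-0.0, 0.707, 0.707, -0.0]
contact_force: [-0.2, -3.8, -0.7]
gripper_width: -0.001
grasp_force: 2.0
plate px 439 489 17
[ 0.63419993 -0.2351734   0.078     ] 0.04482660189638962
```

```bash
cat > chk.py <<'E'
from plant import manip
import sys
s=manip.state();f=s['contact_force'][1];print('%.2f y %.4f F %.1f'%(s['time'],s['tool_pos'][1],f));sys.exit(abs(f)>6)
E
python3 -m pendant '[[0,[0.03,0,0],0],[0,[0.07,0,0],0],[0,[0.11,0,0],0],[0,[0.15,0,0],0],[0,[0.19,0,0],0],[0,[0.23,0,0],0],[0,[0.26,0,0],0],[0,[0.28,0,0],0]]'
python3 chk.py || exit
python3 -m pendant '[[0,[0.0125,0,0],0],[0,[0.025,0,0],0]]' >/dev/null; python3 chk.py || exit
python3 -m pendant '[[0,[0.0125,0,0],0],[0,[0.025,0,0],0]]' >/dev/null; python3 chk.py || exit
python3 -m pendant '[[0,[0.0125,0,0],0],[0,[0.025,0,0],0]]' >/dev/null; python3 chk.py || exit
python3 -m pendant '[[0,[0.0125,0,0],0],[0,[0.025,0,0],0]]' >/dev/null; python3 chk.py || exit
python3 -m pendant '[[0,[0.0125,0,0],0],[0,[0.025,0,0],0]]' >/dev/null; python3 chk.py || exit
python3 -m pendant '[[0,[0.0125,0,0],0],[0,[0.025,0,0],0]]' >/dev/null; python3 chk.py || exit
python3 -m pendant '[[0,[0.0125,0,0],0],[0,[0.025,0,0],0]]' >/dev/null; python3 chk.py || exit
python3 -m pendant '[[0,[0.0125,0,0],0],[0,[0.025,0,0],0]]' >/dev/null; python3 chk.py || exit
python3 -m pendant '[[0,[0.0125,0,0],0],[0,[0.025,0,0],0]]' >/dev/null; python3 chk.py || exit
python3 -m pendant '[[0,[0.0125,0,0],0],[0,[0.025,0,0],0]]' >/dev/null; python3 chk.py || exit
python3 -m pendant '[[0,[0.0125,0,0],0],[0,[0.025,0,0],0]]' >/dev/null; python3 chk.py || exit
python3 -m pendant '[[0,[0.0125,0,0],0],[0,[0.025,0,0],0]]' >/dev/null; python3 chk.py || exit
```

```text
time: 16.9
tool_pos: [0.6353, -0.091, 0.0474]
tool_rot: [-0.0, 0.707, 0.707, -0.0]
contact_force: [0.6, -3.8, 0.1]
gripper_width: 0.001
grasp_force: 2.0
16.90 y -0.0910 F -3.8False
```

```bash
sed -i 's/sys.exit(abs(f)>6)/sys.exit(int(abs(f)>6))/' chk.py
python3 -m pendant '[[0,[0.0125,0,0],0],[0,[0.025,0,0],0]]' >/dev/null; python3 chk.py || exit
python3 -m pendant '[[0,[0.0125,0,0],0],[0,[0.025,0,0],0]]' >/dev/null; python3 chk.py || exit
python3 -m pendant '[[0,[0.0125,0,0],0],[0,[0.025,0,0],0]]' >/dev/null; python3 chk.py || exit
python3 -m pendant '[[0,[0.0125,0,0],0],[0,[0.025,0,0],0]]' >/dev/null; python3 chk.py || exit
python3 -m pendant '[[0,[0.0125,0,0],0],[0,[0.025,0,0],0]]' >/dev/null; python3 chk.py || exit
python3 -m pendant '[[0,[0.0125,0,0],0],[0,[0.025,0,0],0]]' >/dev/null; python3 chk.py || exit
python3 -m pendant '[[0,[0.0125,0,0],0],[0,[0.025,0,0],0]]' >/dev/null; python3 chk.py || exit
python3 -m pendant '[[0,[0.0125,0,0],0],[0,[0.025,0,0],0]]' >/dev/null; python3 chk.py || exit
python3 -m pendant '[[0,[0.0125,0,0],0],[0,[0.025,0,0],0]]' >/dev/null; python3 chk.py || exit
python3 -m pendant '[[0,[0.0125,0,0],0],[0,[0.025,0,0],0]]' >/dev/null; python3 chk.py || exit
python3 -m pendant '[[0,[0.0125,0,0],0],[0,[0.025,0,0],0]]' >/dev/null; python3 chk.py || exit
python3 -m pendant '[[0,[0.0125,0,0],0],[0,[0.025,0,0],0]]' >/dev/null; python3 chk.py || exit
python3 -m pendant '[[0,[0.0125,0,0],0],[0,[0.025,0,0],0]]' >/dev/null; python3 chk.py || exit
python3 -m pendant '[[0,[0.0125,0,0],0],[0,[0.025,0,0],0]]' >/dev/null; python3 chk.py || exit
python3 -m pendant '[[0,[0.0125,0,0],0],[0,[0.025,0,0],0]]' >/dev/null; python3 chk.py || exit
python3 -m pendant '[[0,[0.0125,0,0],0],[0,[0.025,0,0],0]]' >/dev/null; python3 chk.py || exit
```

```text
17.10 y -0.0883 F -3.7
17.30 y -0.0854 F -3.1
17.50 y -0.0823 F -3.2
17.70 y -0.0793 F -3.4
17.90 y -0.0763 F -3.7
18.10 y -0.0733 F -3.7
18.30 y -0.0702 F -3.8
18.50 y -0.0673 F -4.2
18.70 y -0.0643 F -3.7
18.90 y -0.0613 F -3.9
19.10 y -0.0583 F -3.6
19.30 y -0.0553 F -4.3
19.50 y -0.0523 F -4.2
19.70 y -0.0493 F -3.7
19.90 y -0.0463 F -3.5
20.10 y -0.0433 F -4.3
```

```bash
python3 -m pendant '[[0,[0.0125,0,0],0],[0,[0.025,0,0],0]]' >/dev/null; python3 chk.py || exit
python3 -m pendant '[[0,[0.0125,0,0],0],[0,[0.025,0,0],0]]' >/dev/null; python3 chk.py || exit
python3 -m pendant '[[0,[0.0125,0,0],0],[0,[0.025,0,0],0]]' >/dev/null; python3 chk.py || exit
python3 -m pendant '[[0,[0.0125,0,0],0],[0,[0.025,0,0],0]]' >/dev/null; python3 chk.py || exit
python3 -m pendant '[[0,[0.0125,0,0],0],[0,[0.025,0,0],0]]' >/dev/null; python3 chk.py || exit
python3 -m pendant '[[0,[0.0125,0,0],0],[0,[0.025,0,0],0]]' >/dev/null; python3 chk.py || exit
python3 -m pendant '[[0,[0.0125,0,0],0],[0,[0.025,0,0],0]]' >/dev/null; python3 chk.py || exit
python3 -m pendant '[[0,[0.0125,0,0],0],[0,[0.025,0,0],0]]' >/dev/null; python3 chk.py || exit
python3 -m pendant '[[0,[0.0125,0,0],0],[0,[0.025,0,0],0]]' >/dev/null; python3 chk.py || exit
python3 -m pendant '[[0,[0.0125,0,0],0],[0,[0.025,0,0],0]]' >/dev/null; python3 chk.py || exit
python3 -m pendant '[[0,[0.0125,0,0],0],[0,[0.025,0,0],0]]' >/dev/null; python3 chk.py || exit
python3 -m pendant '[[0,[0.0125,0,0],0],[0,[0.025,0,0],0]]' >/dev/null; python3 chk.py || exit
python3 -m pendant '[[0,[0.0125,0,0],0],[0,[0.025,0,0],0]]' >/dev/null; python3 chk.py || exit
python3 -m pendant '[[0,[0.0125,0,0],0],[0,[0.025,0,0],0]]' >/dev/null; python3 chk.py || exit
python3 -m pendant '[[0,[0.0125,0,0],0],[0,[0.025,0,0],0]]' >/dev/null; python3 chk.py || exit
python3 -m pendant '[[0,[0.0125,0,0],0],[0,[0.025,0,0],0]]' >/dev/null; python3 chk.py || exit
python3 -m pendant '[[0,[0.0125,0,0],0],[0,[0.025,0,0],0]]' >/dev/null; python3 chk.py || exit
python3 -m pendant '[[0,[0.0125,0,0],0],[0,[0.025,0,0],0]]' >/dev/null; python3 chk.py || exit
python3 -m pendant '[[0,[0.0125,0,0],0],[0,[0.025,0,0],0]]' >/dev/null; python3 chk.py || exit
python3 -m pendant '[[0,[0.0125,0,0],0],[0,[0.025,0,0],0]]' >/dev/null; python3 chk.py || exit
python3 -m pendant '[[0,[0.0125,0,0],0],[0,[0.025,0,0],0]]' >/dev/null; python3 chk.py || exit
python3 -m pendant '[[0,[0.0125,0,0],0],[0,[0.025,0,0],0]]' >/dev/null; python3 chk.py || exit
```

```text
20.30 y -0.0403 F -3.4
20.50 y -0.0373 F -4.2
20.70 y -0.0343 F -3.8
20.90 y -0.0313 F -3.3
21.10 y -0.0283 F -4.2
21.30 y -0.0253 F -4.2
21.50 y -0.0223 F -4.2
21.70 y -0.0200 F -8.4
```

```bash
python3 -m pendant '[[0,[0.004,0,0],0],[0,[0.008,0,0],0],[0,[0.008,0,0],0]]' >/dev/null; python3 chk.py
```

```text
22.00 y -0.0195 F -7.2
```

```bash
python3 -m pendant '[[0,[0.004,0,0],0],[0,[0.008,0,0],0],[0,[0.008,0,0],0]]' >/dev/null; python3 chk.py
```

```text
22.30 y -0.0189 F -8.4
```

The rate of 2 N/mm confirms the stop (about 2 mm loaded). Back off gently, rise clear, check.

```bash
python3 -m pendant '[[0,[-0.004,0,0],0],[0,[-0.008,0,0],0],[0,[-0.012,0,0],0],[0,[-0.016,0,0],0],[0,[-0.02,0,0],0],[0,[-0.03,0,0],0],[0,[-0.05,0,0],0],[0,[-0.1,0,0],0],[0,[-0.2,0,0],0],[0,[-0.35,0,0],0]]'
python3 -m pendant '[[0,[-0.3,0,0],0],[0,[-0.7,0,0],0],[0,[-0.9,0,-0.2],0],[0,[-0.9,0,-0.6],0],[0,[-0.9,0,-0.9],0],[0,[-0.9,0,-0.9],0],[0,[-0.9,0,-0.9],0]]'
python3 - <<'E'
from h import *
t=grab('top');s=grab('side')
h=cv2.cvtColor(t['img'],cv2.COLOR_RGB2HSV)[205:265,340:490]
m=cv2.inRange(h,(5,150,80),(18,255,255));n,l,st,c=cv2.connectedComponentsWithStats(m);k=1+np.argmax(st[1:,4]);x=st[k,0]+st[k,2]+340
print(st[k]);print('rear y',onz(t,x,232,.078)[1],'expected ~ -0.0085')
o=np.hstack([cv2.resize(q,(400,300)) for q in(t['img'],s['img'])]);cv2.imwrite('pics/c7.png',o[:,:,::-1]);print(manip.state()['contact_force'])
E
```

```text
time: 23.3
tool_pos: [0.6353, -0.0601, 0.0473]
tool_rot: [-0.0, 0.707, 0.707, 0.0]
contact_force: [0.0, -0.1, 0.6]
gripper_width: -0.003
grasp_force: 0.0
time: 24.0
tool_pos: [0.6358, -0.1692, 0.157]
tool_rot: [0.001, 0.708, 0.707, 0.001]
contact_force: [-0.3, 0.8, -0.7]
gripper_width: -0.001
grasp_force: 0.0
[ 23  11   5  37 131]
rear y -0.007599683934110875 expected ~ -0.0085
[ 0.16358873 -0.04165401 -0.45658369]
```

View pics/c7.png

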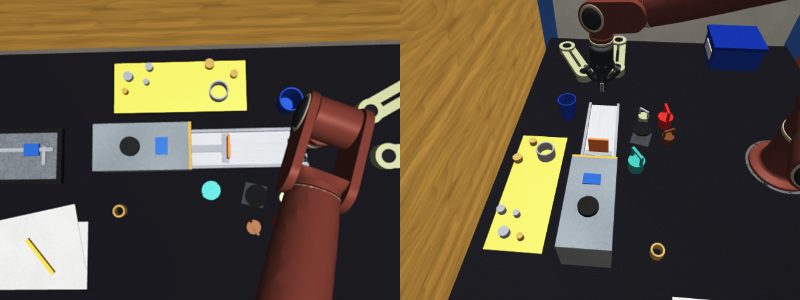

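The sled sits where it was left: the plate's rear face is at y ≈ -0.008, at px (229,146) in the left half. The cup and bushings are in place and the arm is clear.

```bash
python3 -c "
from plant import manip
print(manip.job_done())"
```

```text
the job is handed in; nothing more can be done
None
```

The pot went into the tray upright and was let go, then the sled was pushed home against the hidden stop (about 2 mm of stop travel, peak wrist push reading about 8.4 N); the cup and bushings stayed put, and the job was handed in at about 24 s (no verdict was returned).

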